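Shim the rocking inspection microscope

TASK

The inspection microscope rocks because its front-left foot, seen from the robot, has lost its rubber pad. With the fingertips push the orange wedge, thin end first and about centred, under that bare foot just until it is snug and the base stands level and firm on the wedge and its three good feet; then press down firmly (10 N or a little more) for a moment on that corner of the base to prove that it no longer rocks. The wedge is only pushed along the bench, never picked up; do not shove or tip the microscope, and leave the circuit board on its stage and the things around it alone.

Things in the scene. Friction and masses are not known exactly. Their poses are not given: they have to be found in the camera images.
- microscope: Inspection microscope, 3.6 kg +-15 %, loose on the bench: grey base plate 240 (x) x 200 (y) mm, underside 15, top 29 mm up, on four round feet at x +-92, y +-72 mm; rear (+x) column 350 mm tall carries a camera head over the middle, from 150 mm up. Origin: centre of the base at bench height; x to the rear, y left, z up. Pressing the bare-foot corner with over 5 N dips it 7 mm; it rocks back when let go.
- foot_bare: The bare foot: steel disc 20 mm in diameter, 8 mm high, under the base's front-left corner (-92, +72 mm); origin at the centre of its flat underside, 7 mm above the bench when level. A small brass screw head marks it on top of the plate, where the three other corners show black rubber heads.
- foot_fr: Good rubber foot, front right (two more like it stand at the rear corners): 24 mm in diameter, domed, 15 mm high, origin at the centre of its underside.
- bare_foot_bottom (a point): Centre of the bare foot's flat underside, 7 mm above the bench when level.
- bare_corner (a point): Point on the top face of the base plate straight above the bare foot (29 mm above the bench): press here.
- wedge: Orange wedge, 45 g, 90 mm long (x), 40 mm wide, flat on the bench: 2 mm thick at the thin end (x = +45), 16 mm at the black upright heel (x = -45). Origin: centre of its underside. Starts 11 to 20 cm from the bare foot, thin end within about 40 deg of facing it. Touches the foot when its centre is 23 mm ahead of the origin; snug at 5 to 10 N of push; past 13 to 20 N it lifts the base. Stays put when let go.
- wedge_heel (a point): Centre of the wedge's heel face (40 mm wide, 16 mm high), 8 mm above the bench: push here.
- wedge_tip (a point): Middle of the wedge's thin end, at bench height.
- board: Green circuit board 90 x 70 mm with components up to 22 mm high, lying loose on the middle of the base plate. Leave it alone. Origin: centre of its underside.
- flux_jar: Amber jar with white cap, 48 mm in diameter, 50 mm high, standing in front of the base. Leave it alone. Origin: centre of its underside.
- solder_reel: Solder wire reel with blue flanges, 64 mm in diameter, 44 mm high, standing left of the base. Leave it alone. Origin: centre of its underside.
- screwdriver: Screwdriver with yellow handle, 160 mm long, lying in front of the base's right half. Leave it alone. Origin: under its middle, x along it from handle to tip.
Not all that is in view belongs to the job. What is meant by the wedge is not turquoise or white, and is the smaller of those in its own colour.

How it is judged:
On the way, in this order (a step that is already met when the one before it is completed fails the run):
1. the wedge is snug under the bare foot, centred, with the base level and the front-right foot still bearing (y of bare_foot_bottom in the frame of wedge between -0.014 and 0.014 m and x of bare_foot_bottom in the frame of wedge between 0 and 0.04 m and contact force between foot_bare and wedge above 0.5 N and contact force between foot_fr and anything else above 0.3 N and angle between microscope's own z axis and vertical below 0.01 rad), for 0.3 s.
2. the base's shimmed corner is pressed down with the fingers, and it does not dip (contact force between the fingers and microscope above 5 N and horizontal distance between the grasp point and bare_corner below 0.05 m and contact force between foot_bare and wedge above 0.5 N and angle between microscope's own z axis and vertical below 0.02 rad), for 0.1 s.
At the end, for the whole second after the job is handed in: Wedge flat on the bench, bearing on the bare foot (over 0.5 N), foot 0 to 40 mm ahead of its origin and within 14 mm of its centre line; front-right foot bears over 0.3 N; base level within 0.010 rad; all at rest; microscope and bystanders within 20 mm of their starts (all of step 1 and linear speed of each of microscope, wedge below 0.01 m/s and height (world z) of wedge below 0.004 m and distance of each of microscope, board, flux_jar, solder_reel, screwdriver from where it was at the start of the episode below 0.02 m); the robot touches nothing.
It fails at once if the wedge is lifted or turned up instead of pushed along the bench (height (world z) of wedge above 0.01 m or angle between wedge's own z axis and vertical above 0.3 rad).
It fails at once if the microscope is shoved along, lifted or tipped (distance of microscope from where it was at the start of the episode above 0.03 m or height (world z) of microscope above 0.015 m or angle between microscope's own z axis and vertical above 0.1 rad).
It fails at once if the board, jar, reel or screwdriver is disturbed (distance of any of board, flux_jar, solder_reel, screwdriver from where it was at the start of the episode above 0.03 m or height (world z) of any of board, flux_jar, solder_reel, screwdriver above 0.05 m).
It also fails if it takes over 58 s, if anything falls off the work surface, if the arm or the gripper's body presses on something with over 40 N, if the wrist force passes 120 N, or if a joint passes its speed limit or range.

ROBOT

A 6-joint arm with a two-finger parallel gripper is mounted at the origin on the work surface. World frame = base frame: x ahead of the robot, y to its left, z up, the work surface at z = 0. Lengths are in m, angles in rad, forces in N, time in s.
With the tool pointing down it reaches from about 0.225 to 0.875 m from the base axis. Payload 3.4 kg.
Tool frame: the origin (TCP) lies at the very end of the fingers, on their centre line; the grasp point (between the pads) lies 19 mm behind it (manip.grasp_offset is the distance from the TCP to the grasp point, in m); x points along the fingers, y is the direction in which the jaws open and shut, and the axes are right-handed (so a half turn about x gives the same grasp; the last joint's range is limited). The gripper opens to 85 mm and grips with 20 to 120 N. Pads are 22 mm wide; open, the fingers measure 114 mm over their backs; the gripper's body (76 mm by 85 mm) begins 54 mm behind the grasp point. The pads swing forward as they close: fully open they stand 13 mm farther back than shut.
Start: joints at [-1.402, 0.276, 1.505, -0, 1.361, -0.121], TCP at [0.164, -0.551, 0.231] pointing down, gripper open.
Joint ranges: [-2.89, 2.89], [-0.75, 2.08], [0.22, 2.7], [-1.18, 4.32], [0.11, 2.71], [-2.7, 2.7]. Speed limits (rad/s): [2.57, 2.57, 3.14, 3.14, 3.14, 3.14].

INTERFACE

Orientations are given as a unit quaternion [w, x, y, z].
In Python, from rig import manip gives the robot as it stands.
- The arm moves only by the tool step_arm, never from a script. Its argument "increments" is a list of rows, each an object with "grip": the opening, from 0 (shut) to 1 (fully open); "delta_pos": the shift along the world's x, y, z in m, a list of three; "twist": the turn about the world's z in degrees. A call has 1 to 10 rows; each row shifts and turns the commanded pose from where the row before left it; what a row does not reach is not made up. A row lasts 1/12 s, in which the tool goes at most 41.7 mm and 7.16 degrees, less where a joint would pass 70% of its speed; a pose out of reach is approached as far as the arm can. A call with a gripper value outside its range is refused whole. The fingers move at their own pace and stop on an object; "force" is the grip in N (left out, the last holds). Time passes only in rows, so rows that do not move let the fingers close. It gives the time, the measured TCP pose, the force and the opening at its end, in the units of the state.
- manip.get_state(): the state, without advancing time (a new reading comes with each control period).
- manip.get_image(name): name is "scene" or "top" or "wrist"; returns a dict with "img" (400x640x3 uint8, red, green, blue), "fx", "fy", "cx", "cy" (pixels), "rvec" (rotation vector, rad) and "tvec" (3), from world to camera coordinates, as OpenCV has them; the wrist camera has in their place "mount" (4x4, takes a point from camera to tool coordinates, whose origin is the TCP and whose axes are the tool frame's). Camera axes: x right, y down, z forward; pixel columns grow to the right and rows downward; lengths in m; the calibration is good to about 2 mm. A picture is of the moment at which its call begins: read the wrist's pose just before it. There is no depth.
- manip.sign_off(): hands the job in, once; it reports no verdict.
The state is a dict: "clock": time; "qpos": joint angles; "qd": joint speeds; "effort": joint torques, N m; "position": TCP position; "ee_rot": TCP orientation; "contact_force": force on the tool from outside, world axes, zero at the start; "moment": the same for the moment, N m; "width": finger opening in m.
Only numpy, scipy, OpenCV 4.12 (cv2) and the standard library are available. Lean on these libraries where they do the work, as an engineer would, in place of code of your own. Each camera call takes 0.05 s, during which the arm holds its last target. There are 200 camera calls.

## Working session

There is one attempt and no reset: what is moved stays moved. The work goes in short steps, Python scripts to look and compute and a tool call to move; the robot and the scene stay as the last step left them, time stands still between calls to the robot, and variables do not carry over. Pictures are saved under pics/ and viewed, about 8 in all and at most 12, crops included, and the job is handed in when it is done.

Besides the shell and the picture viewer there is one more tool, called after "Call:" as name([rows], argument=value, ...), one row to a line, values as JSON. step_arm: Moves the arm, as the interface text tells. Its arguments: {"type":"object","properties":{"increments":{"type":"array"},"force":{"type":"number"}},"required":["increments"]}

```bash
mkdir -p pics; ls; python3 - <<'E'
from rig import manip
import cv2
s=manip.get_state(); print({k:s[k] for k in('clock','position','ee_rot','contact_force','width')})
for n in('scene','top'):
    d=manip.get_image(n); cv2.imwrite(f'pics/{n}0.png',d['img'][:,:,::-1])
    print(n,d['fx'],d['fy'],d['cx'],d['cy'],d['rvec'],d['tvec'])
E
```

```text
pics
{'clock': 0.0, 'position': array([ 0.16421378, -0.55046748,  0.23041199]), 'ee_rot': array([-0.10143812, -0.69967218, -0.10279525,  0.69971586]), 'contact_force': array([ 0.32766376,  0.30472819, -0.08592019]), 'width': 0.08536435383694536}
scene 380.326441141534 380.326441141534 316.68238700316965 197.57284763813706 [ 2.07464784  1.75793297 -0.45818639] [-0.05354091 -0.49774571  1.0219271 ]
top 380.0038359331706 380.0038359331706 320.6659758929626 196.91445363978255 [ 2.16710558 -2.12471246  0.17236757] [-0.05032837  0.61699782  0.82007361]
```

View pics/top0.png

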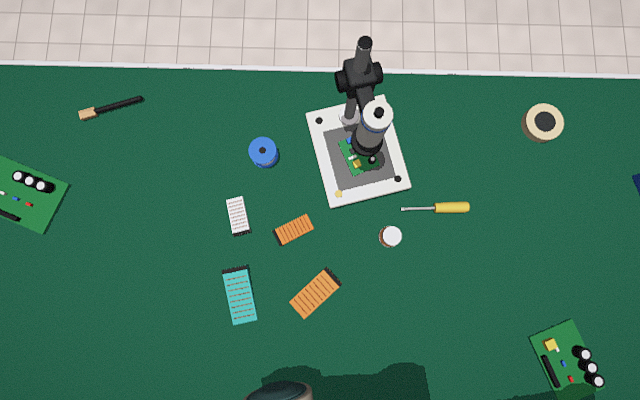

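View pics/scene0.png

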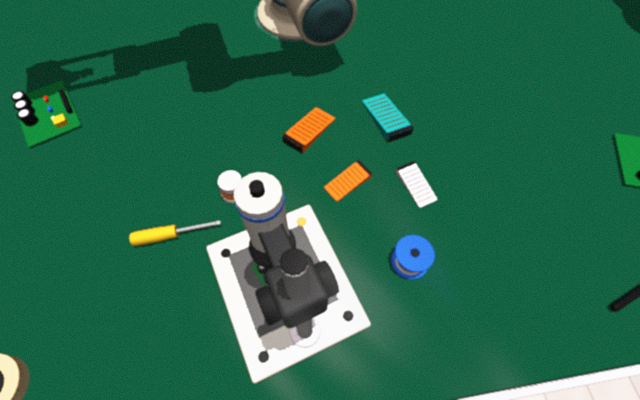

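In the top view, the things that could be taken for the wedge are: small orange (294,230), larger orange (315,293), turquoise (239,295) and white (237,215). I choose the small orange one. The brass screw is at (338,193). Next I'll take a close crop and segment it.

```bash
cat > h.py <<'E'
import numpy as np, cv2
from rig import manip
def P(d):
    R=cv2.Rodrigues(np.array(d['rvec'],float))[0]; return R,np.array(d['tvec'],float).ravel()
def K(d): return np.array([[d['fx'],0,d['cx']],[0,d['fy'],d['cy']],[0,0,1.]])
def ray(d,uv,z):
    R,t=P(d); c=-R.T@t; v=R.T@np.linalg.inv(K(d))@np.array([uv[0],uv[1],1.]); return c+v*(z-c[2])/v[2]
def proj(d,p):
    return cv2.projectPoints(np.array(p,float).reshape(-1,3),np.array(d['rvec'],float),np.array(d['tvec'],float),K(d),None)[0].reshape(-1,2)
def blobs(img,lo,hi,amin=15):
    h=cv2.cvtColor(img,cv2.COLOR_RGB2HSV); m=cv2.inRange(h,lo,hi)
    n,l,s,c=cv2.connectedComponentsWithStats(m); return [(c[i].round(1),s[i][4],l==i) for i in range(1,n) if s[i][4]>=amin]
def wpts(x,y,a):
    "wedge corners: tip bottom L,R; heel top L,R; heel bottom L,R"
    q=np.array([[45,20,2],[45,-20,2],[-45,20,16],[-45,-20,16],[-45,20,0],[-45,-20,0]])/1e3
    c,s=np.cos(a),np.sin(a); return q@np.array([[c,s,0],[-s,c,0],[0,0,1]])+[x,y,0]
E
python3 - <<'E'
from h import *
for n,box in(('top',(225,170,430,270)),('scene',(190,130,390,280))):
    d=manip.get_image(n); im=d['img']
    for c,a,m in blobs(im,(5,120,120),(22,255,255)):
        r=cv2.minAreaRect(np.argwhere(m)[:,::-1].astype(np.float32)); print(n,'orange',c,a,cv2.boxPoints(r).round(0).tolist() if a>150 else '', ray(d,c,.009).round(3))
    for c,a,m in blobs(im,(15,60,120),(32,255,255),8): print(n,'yel',c,a,ray(d,c,.03).round(4))
    x0,y0,x1,y1=box; cr=cv2.resize(im[y0:y1,x0:x1],None,fx=3.8,fy=3.8,interpolation=cv2.INTER_CUBIC)
    cv2.imwrite(f'pics/{n}crop.png',cr[:,:,::-1])
E
```

```text
top orange [441.9 211.9] 16  [ 0.594 -0.327  0.009]
top orange [294.1 228.9] 620 [[275.0, 229.0], [306.0, 213.0], [314.0, 229.0], [282.0, 245.0]] [0.546 0.023 0.009]
top orange [382.1 238.2] 25  [ 0.529 -0.185  0.009]
top orange [313.6 294. ] 1132 [[288.0, 302.0], [323.0, 269.0], [339.0, 286.0], [304.0, 319.0]] [ 0.398 -0.026  0.009]
top yel [ 86.5 112.7] 141 [0.8131 0.5265 0.03  ]
top yel [356.3 163.3] 53 [ 0.7026 -0.1209  0.03  ]
top yel [338.2 193.3] 43 [ 0.6299 -0.079   0.03  ]
top yel [452. 207.] 359 [ 0.603  -0.3442  0.03  ]
top yel [296.6 224.7] 25 [0.5547 0.0159 0.03  ]
top yel [303.8 222. ] 12 [ 5.613e-01 -5.000e-04  3.000e-02]
top yel [289.  230.3] 69 [0.5415 0.033  0.03  ]
top yel [300.7 224.8] 21 [0.5547 0.0065 0.03  ]
top yel [294.2 229. ] 22 [0.5447 0.0211 0.03  ]
top yel [279.7 235.3] 49 [0.5297 0.0539 0.03  ]
top yel [283.4 233.6] 30 [0.5337 0.0455 0.03  ]
top yel [313.7 294.2] 913 [ 0.3998 -0.0268  0.03  ]
top yel [550.4 344.3] 102 [ 0.3015 -0.5521  0.03  ]
scene orange [310.1 126. ] 987 [[284.0, 132.0], [319.0, 101.0], [336.0, 119.0], [301.0, 150.0]] [ 0.399 -0.026 
[... 794 characters left out ...]
45 0.03  ]
scene yel [320.3 116.8] 18 [ 0.3952 -0.0034  0.03  ]
scene yel [ 58.4 119. ] 108 [ 0.3095 -0.5508  0.03  ]
scene yel [316.6 119.2] 27 [ 0.4004 -0.0122  0.03  ]
scene yel [312.1 124. ] 69 [ 0.4117 -0.0237  0.03  ]
scene yel [307.4 128.2] 34 [ 0.4211 -0.0351  0.03  ]
scene yel [304.2 131.4] 36 [ 0.4283 -0.0429  0.03  ]
scene yel [300.1 133.9] 38 [ 0.4334 -0.0522  0.03  ]
scene yel [296.6 137.2] 47 [ 0.4407 -0.0605  0.03  ]
scene yel [345.5 180.9] 577 [0.5602 0.0174 0.03  ]
scene yel [301.  221.3] 66 [ 0.6308 -0.079   0.03  ]
scene yel [152.3 234.4] 648 [ 0.6128 -0.3431  0.03  ]
scene yel [ 13.7 374.2] 141 [ 0.8094 -0.5367  0.03  ]
scene yel [  2.7 381.3] 60 [ 0.8168 -0.5507  0.03  ]
```

View pics/topcrop.png

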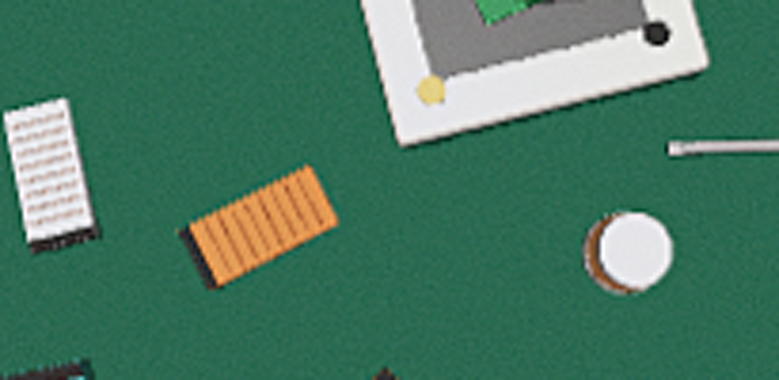

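View pics/scenecrop.png

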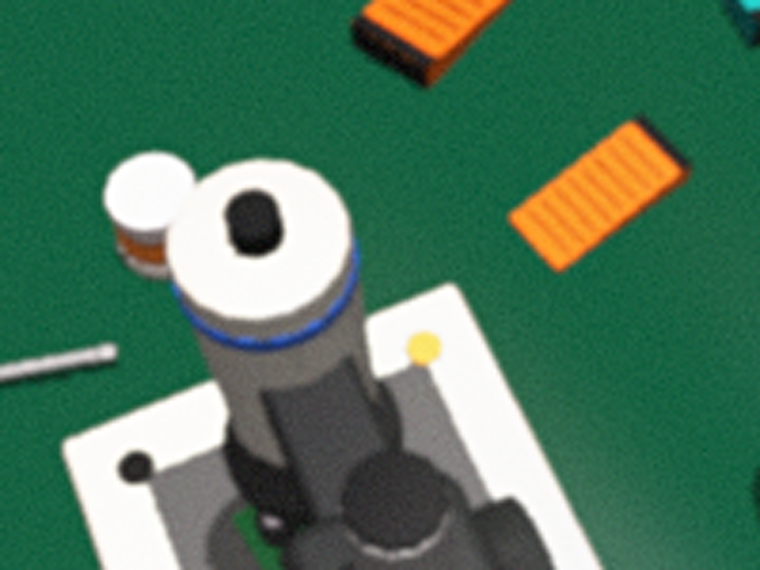

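The close crop confirms the choice: a small orange wedge whose black heel is at the left in the top view and whose thin end faces right and up towards the brass-screw corner. Now I'll fit its pose and the microscope's yaw.

```bash
python3 - <<'E'
from h import *
from scipy.optimize import least_squares
D={n:manip.get_image(n) for n in('top','scene')}
for n in D:
    R,t=P(D[n]); print(n,'cam',(-R.T@t).round(3))
T=np.array([[307.1,213.4],[314.5,228.2],[271.8,230.5],[281.6,246.3]]); S=np.array([[337.1,201.6],[323.7,186.6],[371.6,174.7],[358.7,160.5]])
for name,i in(('heeltop',[0,1,2,3]),('heelbot',[0,1,4,5])):
  f=lambda p:np.r_[(proj(D['top'],wpts(*p)[i])-T).ravel(),(proj(D['scene'],wpts(*p)[[0,1,2,3]])-S).ravel()]
  r=least_squares(f,[.547,.023,-1]); print(name,r.x.round(4),np.degrees(r.x[2]),r.fun.round(1))
h={}
for n,B in(('top',{'b':(338.2,193.3),'fr':(398,179),'rl':(319.5,121)}),('scene',{'b':(301,221.3),'fr':(225.8,253),'rl':(348,316)})):
    h={k:ray(D[n],v,.030) for k,v in B.items()}
    e=h['rl']-h['b']; g=h['b']-h['fr']; print(n,{k:v.round(4) for k,v in h.items()},np.linalg.norm(e),np.linalg.norm(g),np.degrees(np.arctan2(e[1],e[0])),np.degrees(np.arctan2(-g[0],g[1])))
for n,j,r in(('top',(391,236),(263,149)),('scene',(230,179),(414,248))): print(n,'jar',ray(D[n],j,.05).round(3),'reel',ray(D[n],r,.044).round(3))
E
```

```text
top cam [ 0.486 -0.032  0.905]
scene cam [ 0.928 -0.098  0.651]
heeltop [ 0.5466  0.0248 -1.071 ] -61.36512806373593 [-0.7 -0.6 -0.4 -0.5  0.1 -0.6 -2.  -1.1 -1.2 -0.5 -0.7  0.6 -0.3 -1.6
 -0.7 -0.5]
heelbot [ 0.5467  0.0252 -1.0772] -61.72116869181693 [-0.8 -0.6 -0.5 -0.4  0.7 -0.4 -1.6 -1.1 -1.2 -0.5 -0.5  0.5 -0.1 -1.4
 -0.4 -0.4]
top {'b': array([ 0.6299, -0.079 ,  0.03  ]), 'fr': array([ 0.6668, -0.2191,  0.03  ]), 'rl': array([ 0.8049, -0.0319,  0.03  ])} 0.18121672959692842 0.14494582084498617 15.046027739556468 14.765052311397504
scene {'b': array([ 0.6308, -0.079 ,  0.03  ]), 'fr': array([ 0.6694, -0.216 ,  0.03  ]), 'rl': array([ 0.8082, -0.0292,  0.03  ])} 0.1842777409777432 0.14235339136834754 15.694120172023217 15.733341376033923
top jar [ 0.532 -0.198  0.05 ] reel [0.729 0.098 0.044]
scene jar [ 0.533 -0.197  0.05 ] reel [0.719 0.103 0.044]
```

```bash
cat >> h.py <<'E'
from scipy.spatial.transform import Rotation as Ro
def tool():
    s=manip.get_state(); q=np.array(s['ee_rot']); R=Ro.from_quat(q[[1,2,3,0]]).as_matrix()
    j=np.degrees(np.arctan2(R[1,1],R[0,1])); return s,R,j
E
python3 -c "
from h import *
s,R,j=tool(); print(R.round(3),'jaw yaw',j, s['qpos'])"
```

```text
[[-0.     0.286 -0.958]
 [ 0.001 -0.958 -0.286]
 [-1.    -0.001 -0.   ]] jaw yaw -73.39314572223988 [-1.40197557e+00  2.76195987e-01  1.50531158e+00 -6.64068926e-06
  1.36072277e+00 -1.21022120e-01]
```

Call:
step_arm([
  {"grip": 0, "delta_pos": [0.017, 0.0325, 0], "twist": 0},
  {"grip": 0, "delta_pos": [0.017, 0.0325, 0], "twist": 0},
  {"grip": 0, "delta_pos": [0.017, 0.0325, 0], "twist": 0},
  {"grip": 0, "delta_pos": [0.017, 0.0325, 0], "twist": 0},
  {"grip": 0, "delta_pos": [0.017, 0.0325, 0], "twist": 0},
  {"grip": 0, "delta_pos": [0.017, 0.0325, 0], "twist": 0},
  {"grip": 0, "delta_pos": [0.017, 0.0325, 0], "twist": 0},
  {"grip": 0, "delta_pos": [0.017, 0.0325, 0], "twist": 0},
  {"grip": 0, "delta_pos": [0.017, 0.0325, 0], "twist": 0},
  {"grip": 0, "delta_pos": [0.017, 0.0325, 0], "twist": 0},
], force=40)

```text
clock: 1.13
position: [0.3347, -0.2244, 0.2315]
ee_rot: [0.102, 0.7, 0.102, -0.7]
contact_force: [1.4, 0.0, -0.5]
width: 0.0
```

Call:
step_arm([
  {"grip": 0, "delta_pos": [0.017, 0.0324, 0], "twist": 7},
  {"grip": 0, "delta_pos": [0.017, 0.0324, 0], "twist": 7},
  {"grip": 0, "delta_pos": [0.017, 0.0324, 0], "twist": 7},
  {"grip": 0, "delta_pos": [0.017, 0.0324, 0], "twist": 7},
  {"grip": 0, "delta_pos": [0.017, 0.0324, 0], "twist": 7},
  {"grip": 0, "delta_pos": [0.017, 0.0324, 0], "twist": 7},
  {"grip": 0, "delta_pos": [0.017, 0.0324, 0], "twist": 7},
  {"grip": 0, "delta_pos": [0.017, 0.0324, 0], "twist": 7},
  {"grip": 0, "delta_pos": [0.017, 0.0324, 0], "twist": 7},
  {"grip": 0, "delta_pos": [0.017, 0.0324, 0], "twist": 7},
])

```text
clock: 1.97
position: [0.5047, 0.0999, 0.2314]
ee_rot: [0.487, 0.513, 0.487, -0.513]
contact_force: [0.7, -0.8, -0.6]
width: -0.0002
```

Call:
step_arm([
  {"grip": 0, "delta_pos": [0, 0, -0.02], "twist": 7},
  {"grip": 0, "delta_pos": [0, 0, -0.02], "twist": 7},
  {"grip": 0, "delta_pos": [0, 0, -0.02], "twist": 7},
  {"grip": 0, "delta_pos": [0, 0, -0.02], "twist": 7},
  {"grip": 0, "delta_pos": [0, 0, -0.02], "twist": 4},
  {"grip": 0, "delta_pos": [0, 0, 0], "twist": 0},
  {"grip": 0, "delta_pos": [0, 0, 0], "twist": 0},
])

```text
clock: 2.55
position: [0.5036, 0.0979, 0.1307]
ee_rot: [0.607, 0.361, 0.608, -0.362]
contact_force: [-0.1, -0.6, 0.8]
width: 0.0005
```

```bash
python3 - <<'E'
from h import *
s,R,j=tool(); d=manip.get_image('wrist'); print(s['position'],j,s['contact_force'],d['fx'],d['cx'],d['cy']); print(np.array(d['mount']).round(3))
cv2.imwrite('pics/w1.png',d['img'][:,:,::-1])
E
```

```text
[0.50361732 0.09792863 0.13069488] 28.49250104569841 [-0.11633033 -0.60242761  0.80844964] 304.874800289916 314.70166874141796 201.35294320455412
[[-0.001 -0.267  0.964 -0.144]
 [ 1.    -0.001  0.     0.001]
 [ 0.001  0.964  0.267 -0.068]
 [ 0.     0.     0.     1.   ]]
```

View pics/w1.png

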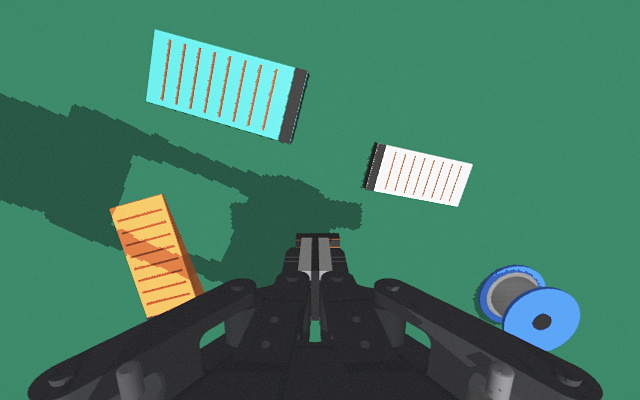

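The wrist camera looks away from the chosen wedge. It shows turquoise (225,85), white (418,175) and the larger orange (155,255), so I'll rely on the top and scene cameras. Descending behind the heel.

Call:
step_arm([
  {"grip": 0, "delta_pos": [0.002, 0.001, -0.025], "twist": 0},
  {"grip": 0, "delta_pos": [0, 0, -0.025], "twist": 0},
  {"grip": 0, "delta_pos": [0, 0, -0.025], "twist": 0},
  {"grip": 0, "delta_pos": [0, 0, -0.02], "twist": 0},
  {"grip": 0, "delta_pos": [0, 0, -0.015], "twist": 0},
  {"grip": 0, "delta_pos": [0, 0, -0.008], "twist": 0},
  {"grip": 0, "delta_pos": [0, 0, -0.006], "twist": 0},
  {"grip": 0, "delta_pos": [0, 0, 0], "twist": 0},
  {"grip": 0, "delta_pos": [0, 0, 0], "twist": 0},
])

```text
clock: 3.35
position: [0.5073, 0.099, 0.0082]
ee_rot: [0.609, 0.362, 0.607, -0.361]
contact_force: [-0.3, -0.5, 0.7]
width: -0.0001
```

```bash
python3 - <<'E'
from h import *
s,R,j=tool(); print(s['position'],j,s['contact_force'])
A=[]
for n,b in(('top',(220,160,420,280)),('scene',(210,130,410,250))):
    d=manip.get_image(n); x0,y0,x1,y1=b; A.append(cv2.resize(d['img'][y0:y1,x0:x1],None,fx=2.4 ,fy=2.4,interpolation=cv2.INTER_CUBIC))
cv2.imwrite('pics/a2.png',np.vstack(A)[:,:,::-1])
E
```

```text
[0.50731642 0.09900077 0.00824719] 28.58348161454808 [-0.29743856 -0.5219702   0.72287065]
```

View pics/a2.png

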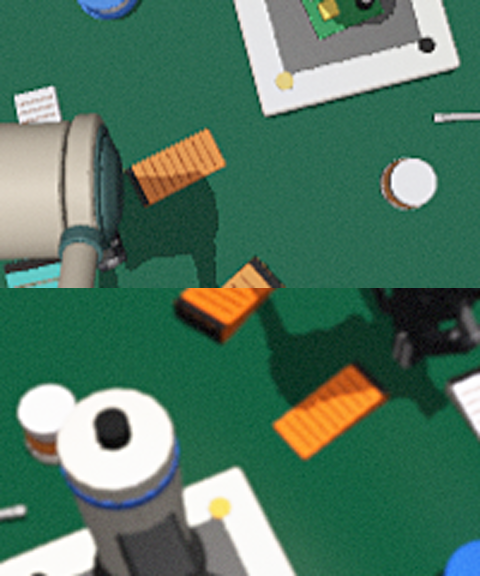

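The fingertips stand behind the heel of the right wedge. Planning the pushing arc.

```bash
python3 - <<'E'
import numpy as np
C=np.array([.5467,.025]);a0=np.radians(-61.5);D=.309;r=.111/D
u=lambda a:np.array([np.cos(a),np.sin(a)]); n=lambda a:np.array([-np.sin(a),np.cos(a)])
O=C+r*n(a0)
p=[O-r*n(a0+D*k/4)-.056*u(a0+D*k/4) for k in range(5)]
print(np.array(p).round(4),(np.diff(p,axis=0)/10*1000).round(2),'mm/row', np.degrees(D)/40)
E
```

```text
[[ 0.52    0.0742]
 [ 0.5304  0.0482]
 [ 0.5429  0.023 ]
 [ 0.5572 -0.0012]
 [ 0.5734 -0.0241]] [[ 1.05 -2.61]
 [ 1.24 -2.52]
 [ 1.43 -2.41]
 [ 1.62 -2.3 ]] mm/row 0.44260989673856094
```

Call:
step_arm([
  {"grip": 0, "delta_pos": [0.003, -0.0056, -0.002], "twist": 0},
  {"grip": 0, "delta_pos": [0.003, -0.0056, 0], "twist": 0},
  {"grip": 0, "delta_pos": [0.003, -0.0056, 0], "twist": 0},
  {"grip": 0, "delta_pos": [0.001, -0.0018, 0], "twist": 0},
  {"grip": 0, "delta_pos": [0.001, -0.0018, 0], "twist": 0},
  {"grip": 0, "delta_pos": [0.001, -0.0018, 0], "twist": 0},
  {"grip": 0, "delta_pos": [0.001, -0.0018, 0], "twist": 0},
  {"grip": 0, "delta_pos": [0, 0, 0], "twist": 0},
])

```text
clock: 4.12
position: [0.5195, 0.0746, 0.0053]
ee_rot: [0.608, 0.361, 0.608, -0.361]
contact_force: [0.4, -0.6, -0.3]
width: -0.0
```

Call:
step_arm([
  {"grip": 0, "delta_pos": [0.00105, -0.0026, 0], "twist": 0.44},
  {"grip": 0, "delta_pos": [0.00105, -0.0026, 0], "twist": 0.44},
  {"grip": 0, "delta_pos": [0.00105, -0.0026, 0], "twist": 0.44},
  {"grip": 0, "delta_pos": [0.00105, -0.0026, 0], "twist": 0.44},
  {"grip": 0, "delta_pos": [0.00105, -0.0026, 0], "twist": 0.44},
  {"grip": 0, "delta_pos": [0.00105, -0.0026, 0], "twist": 0.44},
  {"grip": 0, "delta_pos": [0.00105, -0.0026, 0], "twist": 0.44},
  {"grip": 0, "delta_pos": [0.00105, -0.0026, 0], "twist": 0.44},
  {"grip": 0, "delta_pos": [0.00105, -0.0026, 0], "twist": 0.44},
  {"grip": 0, "delta_pos": [0.00105, -0.0026, 0], "twist": 0.44},
])

```text
clock: 4.95
position: [0.5299, 0.0486, 0.0053]
ee_rot: [0.622, 0.337, 0.622, -0.337]
contact_force: [0.2, 0.5, -0.3]
width: 0.0002
```

Call:
step_arm([
  {"grip": 0, "delta_pos": [0.00125, -0.0025, 0], "twist": 0.44},
  {"grip": 0, "delta_pos": [0.00125, -0.0025, 0], "twist": 0.44},
  {"grip": 0, "delta_pos": [0.00125, -0.0025, 0], "twist": 0.44},
  {"grip": 0, "delta_pos": [0.00125, -0.0025, 0], "twist": 0.44},
  {"grip": 0, "delta_pos": [0.00125, -0.0025, 0], "twist": 0.44},
  {"grip": 0, "delta_pos": [0.00125, -0.0025, 0], "twist": 0.44},
  {"grip": 0, "delta_pos": [0.00125, -0.0025, 0], "twist": 0.44},
  {"grip": 0, "delta_pos": [0.00125, -0.0025, 0], "twist": 0.44},
  {"grip": 0, "delta_pos": [0.00125, -0.0025, 0], "twist": 0.44},
  {"grip": 0, "delta_pos": [0.00125, -0.0025, 0], "twist": 0.44},
])

```text
clock: 5.78
position: [0.5424, 0.0237, 0.0053]
ee_rot: [0.634, 0.313, 0.634, -0.313]
contact_force: [0.3, -0.1, 0.3]
width: 0.0001
```

```bash
cat >> h.py <<'E'
def fitw(x,y,a):
    "fit wedge by rendering its orange top against the orange masks of both views (the arm may hide some)"
    from scipy.optimize import minimize
    M=[]
    for n in('top','scene'):
        d=manip.get_image(n); h=cv2.cvtColor(d['img'],cv2.COLOR_RGB2HSV); m=cv2.inRange(h,(4,110,60),(24,255,255))
        m=cv2.morphologyEx(m,cv2.MORPH_CLOSE,np.ones((3,3)))
        M.append((d,cv2.GaussianBlur(m,(0,0),1.0).astype(float)/255))
    def cost(p,det=False):
        q=wpts(p[0],p[1],p[2]); q=q.copy(); u=np.array([np.cos(p[2]),np.sin(p[2]),0])
        q[2]+=u*.005-[0,0,.0008]; q[3]+=u*.005-[0,0,.0008]   # black heel strip on top
        e=0
        for d,m in M:
            k=proj(d,q[[0,1,3,2]]); im=np.zeros(m.shape,np.uint8)
            cv2.fillConvexPoly(im,np.round((k)*16).astype(np.int32),255,cv2.LINE_AA,4)
            b=cv2.GaussianBlur(im,(0,0),1.0)/255.; c=k.mean(0); x0,y0=(c-40).astype(int); x1,y1=(c+40).astype(int)
            e+=((b-m)[max(y0,0):y1,x0:x1]**2*(cv2.GaussianBlur(cv2.dilate(im,np.ones((7,7))),(0,0),1)[max(y0,0):y1,x0:x1]/255.)).sum()
        return e
    r=minimize(cost,[x,y,a],method='Nelder-Mead',options=dict(initial_simplex=[[x,y,a],[x+.006,y,a],[x,y+.006,a],[x,y,a+.08]],xatol=2e-4,fatol=.01))
    return r.x,r.fun,M
def rep(x,y,a,foot=(.6303,-.079)):
    w,f,M=fitw(x,y,a); c,s=np.cos(w[2]),np.sin(w[2]); dx,dy=np.array(foot)-w[:2]
    print('wedge',w.round(4),'deg',np.degrees(w[2]).round(1),'cost',round(f,1),'foot in wedge',np.round([c*dx+s*dy,-s*dx+c*dy],4))
    return w,M
E
python3 - <<'E'
from h import *
s,R,j=tool(); p=s['position']; a=np.radians(j-90); print(p,j,s['contact_force'])
g=p[:2]+.056*np.array([np.cos(a),np.sin(a)]); print('pred',g,j-90)
w,M=rep(*g,a)
A=[]
for (d,m),b in zip(M,((240,160,440,280),(210,130,410,250))):
    x0,y0,x1,y1=b; im=d['img'].copy(); cv2.polylines(im,[proj(d,wpts(*w)[[0,1,3,2]]).round().astype(int)],True,(255,0,255),1); A.append(cv2.resize(im[y0:y1,x0:x1],None,fx=2.4,fy=2.4,interpolation=cv2.INTER_CUBIC))
cv2.imwrite('pics/a3.png',np.vstack(A)[:,:,::-1])
E
```

```text
[0.54241778 0.02370628 0.00534164] 37.44955899813655 [ 0.25265541 -0.0512932   0.30290519]
pred [ 0.5764693 -0.0207515] -52.55044100186345
wedge [ 0.5763 -0.0199 -0.9355] deg -53.6 cost 573.2 foot in wedge [0.0796 0.0084]
```

View pics/a3.png

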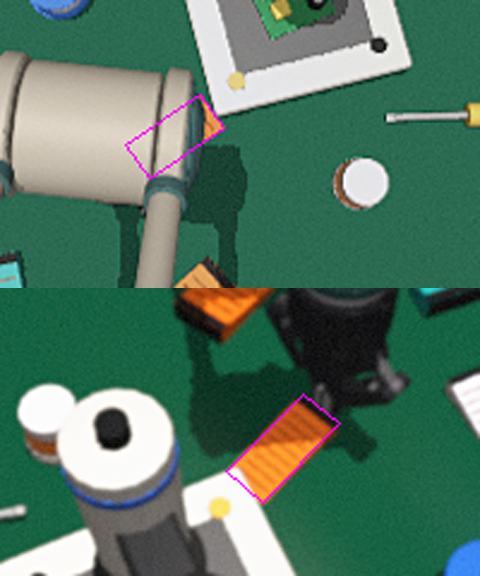

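The fit agrees with the prediction to about 1 mm: the wedge tip is at the plate edge, and the overlay matches in the scene view. Continuing the arc.

Call:
step_arm([
  {"grip": 0, "delta_pos": [0.00145, -0.0024, 0], "twist": 0.44},
  {"grip": 0, "delta_pos": [0.00145, -0.0024, 0], "twist": 0.44},
  {"grip": 0, "delta_pos": [0.00145, -0.0024, 0], "twist": 0.44},
  {"grip": 0, "delta_pos": [0.00145, -0.0024, 0], "twist": 0.44},
  {"grip": 0, "delta_pos": [0.00145, -0.0024, 0], "twist": 0.44},
  {"grip": 0, "delta_pos": [0.00145, -0.0024, 0], "twist": 0.44},
  {"grip": 0, "delta_pos": [0.00145, -0.0024, 0], "twist": 0.44},
  {"grip": 0, "delta_pos": [0.00145, -0.0024, 0], "twist": 0.44},
  {"grip": 0, "delta_pos": [0.00145, -0.0024, 0], "twist": 0.44},
  {"grip": 0, "delta_pos": [0.00145, -0.0024, 0], "twist": 0.44},
])

```text
clock: 6.72
position: [0.5569, -0.0003, 0.0053]
ee_rot: [0.646, 0.289, 0.646, -0.288]
contact_force: [-0.1, -0.8, -0.3]
width: -0.0003
```

```bash
python3 - <<'E'
from h import *
s,R,j=tool(); p=s['position']; a=np.radians(j-90); print(p,j,s['contact_force'])
g=p[:2]+.056*np.array([np.cos(a),np.sin(a)]); d=np.array([.6303,-.079])-g; c,sn=np.cos(a),np.sin(a); print('pred',g,j-90,'foot in wedge',c*d[0]+sn*d[1],-sn*d[0]+c*d[1])
w,M=rep(*g,a)
d=M[1][0]; im=d['img'].copy(); cv2.polylines(im,[proj(d,wpts(*w)[[0,1,3,2]]).round().astype(int)],True,(255,0,255),1); cv2.imwrite('pics/a4.png',cv2.resize(im[130:250,210:410],None,fx=3,fy=3,interpolation=cv2.INTER_CUBIC)[:,:,::-1])
E
```

```text
[ 5.56942763e-01 -2.95853500e-04  5.31267902e-03] 41.84682930511012 [-0.14501035 -0.78381491 -0.32124389]
pred [ 0.59430269 -0.04201199] -48.15317069488988 foot in wedge 0.05156881710012791 0.002139272392396325
wedge [ 0.5825 -0.0287 -0.786 ] deg -45.0 cost 835.2 foot in wedge [ 0.0693 -0.0017]
```

View pics/a4.png

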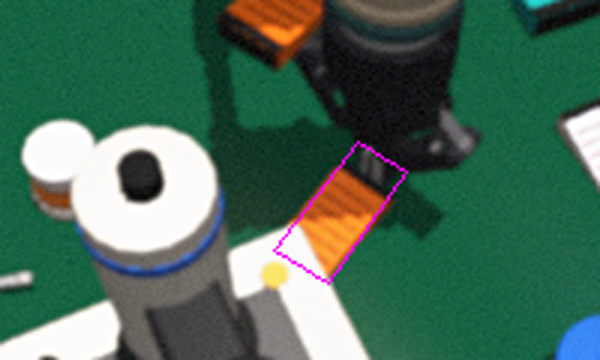

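The optimizer is fooled here because the plate now hides the thin end. The kinematic prediction (foot 52 mm ahead, 2 mm off centre) agrees with the visible wedge edges. Advancing to just short of touching.

Call:
step_arm([
  {"grip": 0, "delta_pos": [0.0016, -0.0023, 0], "twist": 0.44},
  {"grip": 0, "delta_pos": [0.0016, -0.0023, 0], "twist": 0.44},
  {"grip": 0, "delta_pos": [0.0016, -0.0023, 0], "twist": 0.44},
  {"grip": 0, "delta_pos": [0.0016, -0.0023, 0], "twist": 0.44},
  {"grip": 0, "delta_pos": [0.0016, -0.0023, 0], "twist": 0.44},
  {"grip": 0, "delta_pos": [0.0016, -0.0023, 0], "twist": 0.44},
  {"grip": 0, "delta_pos": [0.0016, -0.0023, 0], "twist": 0.44},
  {"grip": 0, "delta_pos": [0, 0, 0], "twist": 0},
])

```text
clock: 7.48
position: [0.5686, -0.0167, 0.0054]
ee_rot: [0.653, 0.271, 0.653, -0.271]
contact_force: [0.7, 0.5, -0.3]
width: 0.0003
```

```bash
python3 - <<'E'
from h import *
s,R,j=tool(); p=s['position']; a=np.radians(j-90); print(p,j,s['contact_force'])
g=p[:2]+.056*np.array([np.cos(a),np.sin(a)]); d=np.array([.6303,-.079])-g; c,sn=np.cos(a),np.sin(a); print('pred',g,j-90,'foot in wedge',c*d[0]+sn*d[1],-sn*d[0]+c*d[1])
d=manip.get_image('scene'); im=cv2.resize(d['img'][130:250,210:410],None,fx=4,fy=4,interpolation=cv2.INTER_CUBIC); k=(proj(d,wpts(*g,a)[[0,1,3,2]])-[210,130]+.5)*4; cv2.polylines(im,[k.round().astype(int)],True,(255,0,255),1)
cv2.imwrite('pics/a5.png',im[:,:,::-1])
E
```

```text
[ 0.56862614 -0.01671537  0.00536704] 44.89360203561049 [ 0.68135473  0.48115247 -0.29126564]
pred [ 0.60815052 -0.05638682] -45.10639796438951 foot in wedge 0.03165253594529802 -0.000269110944544234
```

View pics/a5.png

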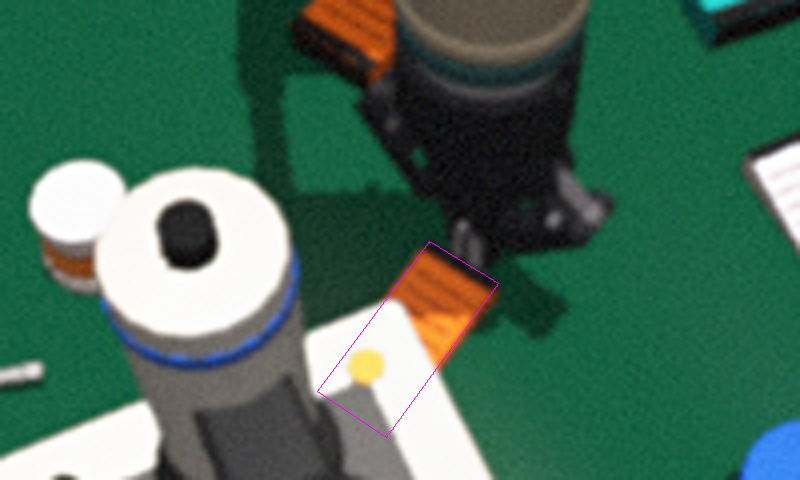

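The predicted outline fits the visible wedge, heel at (463,262) in the crop, with the foot on its centre line. Creeping in under force watch.

Call:
step_arm([
  {"grip": 0, "delta_pos": [0.0007, -0.0007, 0], "twist": 0},
  {"grip": 0, "delta_pos": [0.0007, -0.0007, 0], "twist": 0},
  {"grip": 0, "delta_pos": [0.0007, -0.0007, 0], "twist": 0},
  {"grip": 0, "delta_pos": [0.0007, -0.0007, 0], "twist": 0},
  {"grip": 0, "delta_pos": [0.0007, -0.0007, 0], "twist": 0},
  {"grip": 0, "delta_pos": [0.0007, -0.0007, 0], "twist": 0},
])

```text
clock: 8.03
position: [0.5723, -0.0204, 0.0053]
ee_rot: [0.653, 0.271, 0.653, -0.271]
contact_force: [0.4, 0.1, -0.4]
width: 0.0002
```

Call:
step_arm([
  {"grip": 0, "delta_pos": [0.0007, -0.0007, 0], "twist": 0},
  {"grip": 0, "delta_pos": [0, 0, 0], "twist": 0},
])

```text
clock: 8.2
position: [0.5732, -0.0212, 0.0053]
ee_rot: [0.653, 0.271, 0.653, -0.271]
contact_force: [-0.7, 0.2, -0.4]
width: -0.0
```

Call:
step_arm([
  {"grip": 0, "delta_pos": [0.0005, -0.0005, 0], "twist": 0},
  {"grip": 0, "delta_pos": [0.0005, -0.0005, 0], "twist": 0},
  {"grip": 0, "delta_pos": [0, 0, 0], "twist": 0},
])

```text
clock: 8.45
position: [0.574, -0.0221, 0.0053]
ee_rot: [0.653, 0.271, 0.653, -0.271]
contact_force: [-0.3, -0.3, 0.6]
width: 0.0003
```

Call:
step_arm([
  {"grip": 0, "delta_pos": [0.0005, -0.0005, 0], "twist": 0},
  {"grip": 0, "delta_pos": [0, 0, 0], "twist": 0},
])

```text
clock: 8.62
position: [0.5742, -0.0225, 0.0053]
ee_rot: [0.653, 0.271, 0.653, -0.271]
contact_force: [-1.1, 1.2, 0.4]
width: 0.0002
```

Call:
step_arm([
  {"grip": 0, "delta_pos": [0.0005, -0.0005, 0], "twist": 0},
  {"grip": 0, "delta_pos": [0, 0, 0], "twist": 0},
])

```text
clock: 8.78
position: [0.5744, -0.0228, 0.0053]
ee_rot: [0.653, 0.271, 0.653, -0.271]
contact_force: [-1.1, 1.6, 1.6]
width: -0.0001
```

Contact: the force is rising at the expected place. Continuing in small steps.

Call:
step_arm([
  {"grip": 0, "delta_pos": [0.0004, -0.0004, 0], "twist": 0},
  {"grip": 0, "delta_pos": [0, 0, 0], "twist": 0},
])

```text
clock: 8.95
position: [0.5746, -0.023, 0.0053]
ee_rot: [0.652, 0.271, 0.654, -0.271]
contact_force: [-2.2, 3.3, 2.9]
width: 0.0
```

Call:
step_arm([
  {"grip": 0, "delta_pos": [0.0004, -0.0004, 0], "twist": 0},
  {"grip": 0, "delta_pos": [0, 0, 0], "twist": 0},
])

```text
clock: 9.12
position: [0.5748, -0.0233, 0.0053]
ee_rot: [0.652, 0.271, 0.654, -0.271]
contact_force: [-3.1, 4.0, 3.5]
width: 0.0001
```

Call:
step_arm([
  {"grip": 0, "delta_pos": [0.0004, -0.0004, 0], "twist": 0},
  {"grip": 0, "delta_pos": [0, 0, 0], "twist": 0},
])

```text
clock: 9.28
position: [0.575, -0.0235, 0.0053]
ee_rot: [0.652, 0.272, 0.654, -0.271]
contact_force: [-3.7, 4.6, 4.2]
width: -0.0001
```

Call:
step_arm([
  {"grip": 0, "delta_pos": [0.0004, -0.0004, 0], "twist": 0},
  {"grip": 0, "delta_pos": [0, 0, 0], "twist": 0},
])

```text
clock: 9.45
position: [0.5751, -0.0236, 0.0053]
ee_rot: [0.652, 0.272, 0.654, -0.271]
contact_force: [-5.3, 6.2, 5.4]
width: -0.0
```

Call:
step_arm([
  {"grip": 0, "delta_pos": [0.0004, -0.0004, 0], "twist": 0},
  {"grip": 0, "delta_pos": [0, 0, 0], "twist": 0},
  {"grip": 0, "delta_pos": [0, 0, 0], "twist": 0},
  {"grip": 0, "delta_pos": [0, 0, 0], "twist": 0},
  {"grip": 0, "delta_pos": [0, 0, 0], "twist": 0},
])

```text
clock: 9.87
position: [0.5751, -0.0238, 0.0053]
ee_rot: [0.652, 0.272, 0.654, -0.271]
contact_force: [-5.0, 6.2, 5.5]
width: -0.0
```

Steady at 8 N, so the wedge is snug. Backing off and lifting clear.

Call:
step_arm([
  {"grip": 0, "delta_pos": [-0.001, 0.001, 0], "twist": 0},
  {"grip": 0, "delta_pos": [-0.001, 0.001, 0], "twist": 0},
  {"grip": 0, "delta_pos": [-0.002, 0.002, 0], "twist": 0},
  {"grip": 0, "delta_pos": [-0.008, 0.008, 0], "twist": 0},
  {"grip": 0, "delta_pos": [-0.01, 0.01, 0], "twist": 0},
  {"grip": 0, "delta_pos": [0, 0, 0], "twist": 0},
  {"grip": 0, "delta_pos": [0, 0, 0.03], "twist": 0},
  {"grip": 0, "delta_pos": [0, 0, 0.03], "twist": 0},
  {"grip": 0, "delta_pos": [0, 0, 0.02], "twist": 0},
  {"grip": 0, "delta_pos": [0, 0, 0], "twist": 0},
])

```text
clock: 10.7
position: [0.5581, -0.0031, 0.0898]
ee_rot: [0.656, 0.272, 0.65, -0.27]
contact_force: [0.5, -0.6, -0.2]
width: 0.0
```

```bash
python3 - <<'E'
from h import *
s,R,j=tool(); print(s['position'],j,s['contact_force'])
a=np.radians(-45.1); g=np.array([.5751,-.0238])+.056*np.array([np.cos(a),np.sin(a)])
d=manip.get_image('scene'); im=cv2.resize(d['img'][130:330,200:400],None,fx=3,fy=3,interpolation=cv2.INTER_CUBIC); k=(proj(d,wpts(*g,a)[[0,1,3,2]])-[200,130]+.5)*3; cv2.polylines(im,[k.round().astype(int)],True,(255,0,255),1)
cv2.imwrite('pics/a6.png',im[:,:,::-1])
for c,A,m in blobs(d['img'],(15,60,120),(32,255,255),30):
    if abs(c[0]-301)<12 and abs(c[1]-221)<12: print('brass',c,ray(d,c,.03))
E
```

```text
[ 0.55810832 -0.00314122  0.08978058] 44.92760798886405 [ 0.52370678 -0.58672747 -0.16524624]
brass [301.  221.3] [ 0.63083754 -0.07900324  0.03      ]
```

View pics/a6.png

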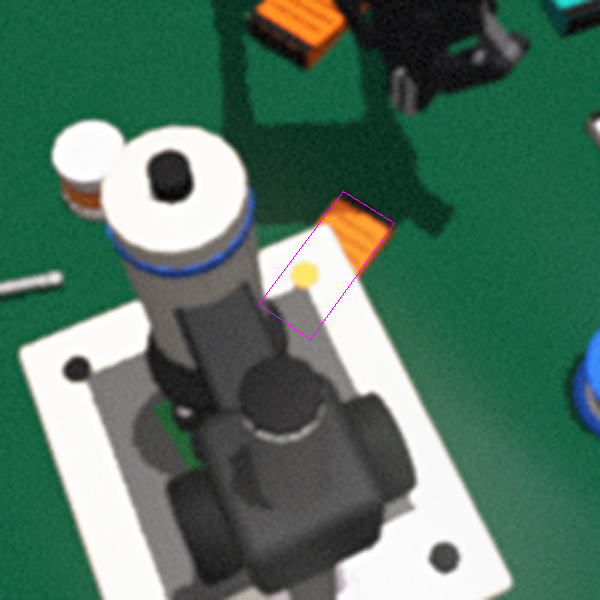

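The wedge stays under the foot at the fitted outline, and the brass head is unmoved at (301,221). Now moving over the corner to press.

Call:
step_arm([
  {"grip": 0, "delta_pos": [0.014, -0.0142, 0], "twist": 0},
  {"grip": 0, "delta_pos": [0.014, -0.0142, 0], "twist": 0},
  {"grip": 0, "delta_pos": [0.014, -0.0142, 0], "twist": 0},
  {"grip": 0, "delta_pos": [0.014, -0.0142, 0], "twist": 0},
  {"grip": 0, "delta_pos": [0.014, -0.0142, 0], "twist": 0},
  {"grip": 0, "delta_pos": [0, 0, -0.02], "twist": 0},
  {"grip": 0, "delta_pos": [0, 0, -0.02], "twist": 0},
  {"grip": 0, "delta_pos": [0, 0, -0.012], "twist": 0},
  {"grip": 0, "delta_pos": [0, 0, -0.004], "twist": 0},
  {"grip": 0, "delta_pos": [0, 0, 0], "twist": 0},
])

```text
clock: 11.58
position: [0.6228, -0.0738, 0.0287]
ee_rot: [0.652, 0.271, 0.655, -0.272]
contact_force: [-3.0, 0.7, 7.0]
width: 0.0001
```

Call:
step_arm([
  {"grip": 0, "delta_pos": [0, 0, -0.001], "twist": 0},
  {"grip": 0, "delta_pos": [0, 0, -0.001], "twist": 0},
  {"grip": 0, "delta_pos": [0, 0, 0], "twist": 0},
])

```text
clock: 11.83
position: [0.6229, -0.0738, 0.0285]
ee_rot: [0.652, 0.271, 0.654, -0.272]
contact_force: [-5.6, 1.0, 15.3]
width: 0.0002
```

15 N pressed with no dip. I'll hold briefly, then lift straight off and retreat.

Call:
step_arm([
  {"grip": 0, "delta_pos": [0, 0, 0], "twist": 0},
  {"grip": 0, "delta_pos": [0, 0, 0], "twist": 0},
  {"grip": 0, "delta_pos": [0, 0, 0], "twist": 0},
])

```text
clock: 12.08
position: [0.6229, -0.0738, 0.0285]
ee_rot: [0.652, 0.271, 0.654, -0.271]
contact_force: [-6.7, 0.4, 16.1]
width: 0.0001
```

Call:
step_arm([
  {"grip": 0, "delta_pos": [-0.001, 0, 0.001], "twist": 0},
  {"grip": 0, "delta_pos": [-0.001, 0, 0.001], "twist": 0},
  {"grip": 0, "delta_pos": [0, 0, 0.003], "twist": 0},
  {"grip": 0, "delta_pos": [0, 0, 0.02], "twist": 0},
  {"grip": 0, "delta_pos": [0, 0, 0.03], "twist": 0},
  {"grip": 0, "delta_pos": [-0.025, 0.02, 0.015], "twist": 0},
  {"grip": 0, "delta_pos": [-0.03, 0.02, 0.01], "twist": 0},
  {"grip": 0, "delta_pos": [-0.03, 0.02, 0.01], "twist": 0},
  {"grip": 0, "delta_pos": [-0.03, 0.02, 0], "twist": 0},
  {"grip": 0, "delta_pos": [0, 0, 0], "twist": 0},
])

```text
clock: 12.92
position: [0.4997, 0.0095, 0.1164]
ee_rot: [0.65, 0.27, 0.657, -0.271]
contact_force: [-0.9, 0.4, 0.3]
width: 0.0001
```

```bash
python3 - <<'E'
from h import *
s,R,j=tool(); print(s['position'],s['contact_force'],s['clock'])
a=np.radians(-45.1); g=np.array([.5751,-.0238])+.056*np.array([np.cos(a),np.sin(a)])
for n,p in(('scene',(301,221.3)),('top',(338.2,193.3))):
    d=manip.get_image(n); im=cv2.resize(d['img'][100:300,200:440],None,fx=2.5,fy=2.5,interpolation=cv2.INTER_CUBIC)
    if n=='scene':
        k=(proj(d,wpts(*g,a)[[0,1,3,2]])-[200,100]+.5)*2.5; cv2.polylines(im,[k.round().astype(int)],True,(255,0,255),1); cv2.imwrite('pics/a7.png',im[:,:,::-1])
    for c,A,m in blobs(d['img'],(15,60,120),(32,255,255),30):
        if np.hypot(*(c-p))<12: print(n,'brass',c)
E
```

```text
[0.49966804 0.00951677 0.11644008] [-0.85666836  0.42220289  0.29670097] 12.9167
scene brass [301.  221.4]
top brass [338.2 193.2]
```

View pics/a7.png

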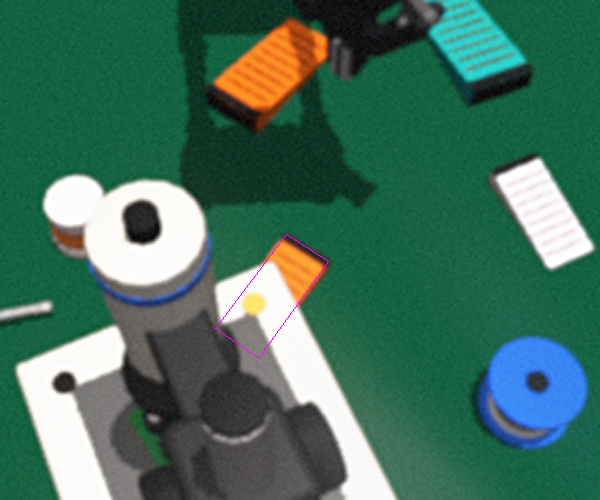

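All in place: the wedge is at its outline, the brass head hasn't moved, and the arm is clear. Handing in.

```bash
python3 -c "
from rig import manip
print(manip.sign_off())"
```

```text
the job is handed in; nothing more can be done
None
```

I pushed the small orange wedge along the bench with shut fingertips, on a gentle arc under the bare front-left foot, until it was snug at a steady push of about 8 N. I then backed off and pressed that corner with about 16 N, and it did not dip. The job was handed in at about 13 s, with no verdict reported.

**Last checks:**
- **Position:** By tool position and outline overlay, the foot sits about 22 mm ahead of the wedge's origin and within about 1–2 mm of its centre line.
- **Microscope:** The brass screw head is within 0.1 px of its starting place in both views.
- **Neighbours:** The jar, reel, screwdriver and other wedges look undisturbed in the last picture, and the arm was clear. I did not measure the board's position, and it is only partly visible there.

**Disagreements and limits:**
- One automatic image fit of the wedge failed once the plate hid its thin end, so I used tool position and outline overlays instead.
- The press landed about 5 mm from where I commanded it, about 9 mm from the screw and within the 50 mm allowed, with about 6 N of sideways force. Nothing shifted.
- I could not measure the foot's load on the wedge after letting go. That rests on the snug push and the corner not dipping.

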